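Space the open joint and hold its tile flush

TASK

Three sprung tiles stand in a row in the setting jig: take the orange spacer from its wooden stand and slide it upright, right down to the base board, into the one joint that is wide enough for it and still empty, and let go of it. Then, with the fingertips, press the tile just left of that spacer (seen from the robot) down until its top is flush with the rails, without slamming it, and finish while still holding it down, with the spacer untouched and the other tiles up. Leave the green-lidded jar and the mug where they are.

Things in the scene. Friction and masses are not known exactly. Their poses are not given: they have to be found in the camera images.
- jig: Fixed tile setting jig: plywood base 102 (x) x 242 (y) x 8 mm, aluminium rails 12 mm wide along front and back and end fences, tops 32 mm above the work surface (flush level). Three cells 70 mm apart along y. Origin centre of underside; at yaw 0 x points away from the robot, y left along the row.
- cell_a: Fixed jig cell, in any order in the row; axes as the jig, origin on the base board at the cell's middle. Carries a sprung blue tile 70 mm in x, from y = +34 mm to its right edge at a_right_edge; the next tile or right end fence begins at y = -36 mm. Tile top 31 mm above the origin when up, 24 mm when flush with the rails.
- cell_b: Fixed jig cell, in any order in the row; axes as the jig, origin on the base board at the cell's middle. Carries a sprung blue tile 70 mm in x, from y = +34 mm to its right edge at b_right_edge; the next tile or right end fence begins at y = -36 mm. Tile top 31 mm above the origin when up, 24 mm when flush with the rails.
- cell_c: Fixed jig cell, in any order in the row; axes as the jig, origin on the base board at the cell's middle. Carries a sprung blue tile 70 mm in x, from y = +34 mm to its right edge at c_right_edge; the next tile or right end fence begins at y = -36 mm. Tile top 31 mm above the origin when up, 24 mm when flush with the rails.
- a_right_edge (a point): Top right (-y) edge of the tile in cell_a, mid depth, at raised height. The joint (gap) right of this tile runs from here to y = -36 mm in the frame of cell_a. The three joints are 6, 13 and 13 mm wide along the row, 70 mm long in x, open down to the base board.
- b_right_edge (a point): Top right (-y) edge of the tile in cell_b, mid depth, at raised height. The joint (gap) right of this tile runs from here to y = -36 mm in the frame of cell_b. The three joints are 6, 13 and 13 mm wide along the row, 70 mm long in x, open down to the base board.
- c_right_edge (a point): Top right (-y) edge of the tile in cell_c, mid depth, at raised height. The joint (gap) right of this tile runs from here to y = -36 mm in the frame of cell_c. The three joints are 6, 13 and 13 mm wide along the row, 70 mm long in x, open down to the base board.
- tile_a (a joint): How far the tile in cell_a is pressed down: 0 = up, 7 mm proud of the rails; 0.007 m = flush, on its stop. A spring pushes it up again when let go; about 3 N starts it moving and about 9 N takes it flush.
- tile_b (a joint): How far the tile in cell_b is pressed down: 0 = up, 7 mm proud of the rails; 0.007 m = flush, on its stop. A spring pushes it up again when let go; about 3 N starts it moving and about 9 N takes it flush.
- tile_c (a joint): How far the tile in cell_c is pressed down: 0 = up, 7 mm proud of the rails; 0.007 m = flush, on its stop. A spring pushes it up again when let go; about 3 N starts it moving and about 9 N takes it flush.
- fitted_spacer (a point): Middle of the top edge of an orange spacer, the same as the loose one, that is already fitted (fixed) in one of the 13 mm joints, 60 mm above the base board.
- spacer: Loose upright orange plastic plate, 50 g, 36 (x) x 10 (y, thickness) x 60 mm (z) in the stand. Foot 4 mm thick for 4 mm, flaring to 10 mm thick at 7 mm up. Origin at the centre of its underside. Seated in a joint its foot is 8 mm above the work surface and its top stands 29 mm above the raised tiles.
- stand: Wooden block, fixed, 66 (x) x 50 (y) x 22 mm, with a slot 16 mm deep, open at the top, that holds the spacer upright (foot 6 mm above the work surface). Origin at the centre of the underside. Behind stand and jig, all along, a fixed brown board 290 mm high stands with its front face at world x = 0.49 m: keep the wrist clear of it.
- green_jar: Bystander: white glaze jar with a green lid, 55 mm wide, 76 mm tall, origin under its middle.
- mug: Bystander: green mug, 78 x 107 x 89 mm, origin under its middle.
Not all that is in view belongs to the job. There is more than one size of the spacer; the one meant has the size given above.

How it is judged:
On the way, in this order (a step that is already met when the one before it is completed fails the run):
1. the spacer stands fully seated in the wide empty joint and is let go (x of spacer in the frame of cell_c between -0.022 and 0.022 m and y of spacer in the frame of cell_c between -0.0345 and -0.0245 m and z of spacer in the frame of cell_c between -0.004 and 0.004 m and angle between spacer's own z axis and vertical below 0.2 rad and angle between the x axis of spacer and the x axis of cell_c, either way round below 0.2 rad and contact force between the fingers and spacer below 0.3 N), for 0.2 s.
2. the tile left of it is pressed flush by the fingers (value of joint tile_c above 0.0055 m and contact force between the fingers and cell_c above 3 N), for 0.2 s.
At the end, for the whole second after the job is handed in: Fingers hold the tile left of the spacer within 1.5 mm of flush with over 3 N; spacer at rest in that tile's right joint, foot within 4 mm of the board, within 22 mm of mid depth, upright and in line within 0.2 rad, not touched by fingers; other tiles pressed under 2 mm (all of step 1 and all of step 2 and value of joint each of tile_a, tile_b below 0.002 m and linear speed of spacer below 0.02 m/s); the arm keeps its last pose, push and grip.
It fails at once if a bystander (jar or mug) is moved more than 3 cm (distance of any of green_jar, mug from where it was at the start of the episode above 0.03 m).
It fails at once if a tile is slammed: more than 50 N between fingers and tile (contact force between the fingers and cell_a above 50 N or contact force between the fingers and cell_b above 50 N or contact force between the fingers and cell_c above 50 N).
It also fails if it takes over 54 s, if anything falls off the work surface, if the arm or the gripper's body presses on something with over 40 N, if the wrist force passes 120 N, or if a joint passes its speed limit or range.

ROBOT

A 6-joint arm with a two-finger parallel gripper is mounted at the origin on the work surface; the furniture and walls round the work are solid. World frame = base frame: x ahead of the robot, y to its left, z up, the work surface at z = 0. Lengths are in m, angles in rad, forces in N, time in s.
With the tool pointing down it reaches from about 0.25 to 0.725 m from the base axis. Payload 4 kg.
Tool frame: the origin (TCP) lies on the centre line of the jaws, within the pads' length; the fingertips stand 17 mm ahead of it and the grasp point (between the pads) lies 2 mm behind it; z points along the fingers, y is the line along which they close (so a half turn about z gives the same grasp; the last joint's range is limited). The gripper opens to 85 mm and grips with 20 to 120 N. Pads are 22 mm wide; open, the fingers measure 114 mm over their backs; the gripper's body (76 mm by 85 mm) begins 54 mm behind the grasp point. The pads swing forward as they close: fully open they stand 13 mm farther back than shut.
Start: joints at [-1.146, 0.241, 0.005, 1.335, 0, 1.571], TCP at [0.206, -0.456, 0.248] pointing down, gripper open.
Joint ranges: [-2.72, 2.72], [-1.05, 1.87], [-1.09, 1.28], [-1.99, 2.15], [-1.42, 1.44], [-3.14, 3.14]. Speed limits (rad/s): [2.79, 2.79, 3.14, 3.14, 3.14, 3.14].

INTERFACE

Orientations are given as a unit quaternion [x, y, z, w].
In Python, from workcell import get_obs, imaging, order gives the robot as it stands.
- The arm moves only by the tool apply_moves, never from a script. Its argument "targets" is a list that holds one entry, the list of rows, each a list of 5 numbers: the shift along the world's x, y, z in units of 40 mm (1.0 is 40 mm), then the turn about the world's z in degrees, then the gripper command: -1 is shut, 1 is fully open, values between are in proportion. In form: [[[dx, dy, dz, turn, fingers], ...]]. A call has 1 to 8 rows; each row shifts and turns the commanded pose from where the row before left it; what a row does not reach is not made up. A row lasts 1/12 s, in which the tool goes at most 41.7 mm and 7.16 degrees, less where a joint would pass 70% of its speed; a pose out of reach is approached as far as the arm can. A call is refused whole if a number of a shift passes 1 or a number of a turn 7.16, either way. A call with a gripper value outside its range is refused whole. The fingers move at their own pace and stop on an object; the grip force is fixed at half the most. Time passes only in rows, so rows that do not move let the fingers close. It gives the time, the measured TCP pose, the force, the opening and the grip force at its end, in the units of the state.
- get_obs(): the state, without advancing time (a new reading comes with each control period).
- imaging.camera(name): name is "side" or "top"; returns (picture, depth): 400x640x3 uint8, blue, green, red; 400x640 float32, m along the optical axis (not along the pixel's ray), 0 where there is no reading.
- imaging.get_calibration(name): a dict with "camera_matrix" (3x3 intrinsics, pixels), "eye" and "rotation" of the camera in the world. Camera axes: x right, y down, z forward; pixel columns grow to the right and rows downward; lengths in m; the calibration is good to about 2 mm. A picture is of the moment at which its call begins. get_calibration takes no time and is no camera call.
- order.job_done(): hands the job in; it is judged then, once.
The state is a dict: "clock": time; "joint_pos": joint angles; "joint_vel": joint speeds; "tau": joint torques, N m; "eef_pos": TCP position; "tool_rot": TCP orientation; "ft_force": force on the tool from outside, world axes, zero at the start; "ft_torque": the same for the moment, N m; "grip_width": finger opening in m; "grasp_force": force on a finger pad.
Only numpy, scipy, OpenCV 4.12 (cv2) and the standard library are available. Lean on these libraries where they do the work, as an engineer would, in place of code of your own. Each camera call takes 0.05 s, during which the arm holds its last target. There are 200 camera calls.

## Working session

There is one attempt and no reset: what is moved stays moved. The work goes in short steps, Python scripts to look and compute and a tool call to move; the robot and the scene stay as the last step left them, time stands still between calls to the robot, and variables do not carry over. Pictures are saved under pics/ and viewed, at most 10 in all, crops included, and the job is handed in when it is done.

Besides the shell and the picture viewer there is one more tool, called after "Call:" as a command line: name --argument value ..., lists and objects as JSON in quotes. apply_moves: Moves the arm, as the interface text tells. Its arguments: {"type":"object","properties":{"targets":{"type":"array","items":{"type":"array","items":{"type":"array","items":{"type":"number"}}}}},"required":["targets"]}

```bash
mkdir -p pics; cat > h.py <<'E'
import numpy as np, cv2
from workcell import get_obs, imaging, order
def snap(n):
    p,d=imaging.camera(n); c=imaging.get_calibration(n)
    K=np.array(c["camera_matrix"]);R=np.array(c["rotation"]);e=np.array(c["eye"])
    v,u=np.mgrid[0:400,0:640]
    ray=np.stack([(u-K[0,2])/K[0,0],(v-K[1,2])/K[1,1],np.ones_like(u,float)],-1)@R.T
    return p,d,e+ray*d[...,None],ray,e
E
python3 - <<'E'
from h import *
for n in("top","side"):
    p,d,P,ray,e=snap(n); cv2.imwrite(f"pics/{n}0.png",p); np.savez(f"{n}0.npz",p=p,d=d,P=P,ray=ray,e=e); print(n,e,ray[200,320],imaging.get_calibration(n)["rotation"])
    hsv=cv2.cvtColor(p,cv2.COLOR_BGR2HSV)
    m=cv2.inRange(hsv,(5,120,100),(22,255,255)); k,l,s,c=cv2.connectedComponentsWithStats(m)
    for i in range(1,k):
        if s[i,4]>40:
            q=P[(l==i)&(d>0)]; print(s[i],np.median(q,0).round(3),np.percentile(q,[2,98],axis=0).round(3).tolist())
o=get_obs();print(o["clock"],o["eef_pos"],o["tool_rot"],o["grip_width"],o["ft_force"])
E
```

```text
Traceback (most recent call last):
  File "h.py", line 7, in snap
    ray=np.stack([(u-K[0,2])/K[0,0],(v-K[1,2])/K[1,1],np.ones_like(u,float)],-1)@R.T
        ~~~~~~~~~~~~~~~~~~~~~~~~~~~~~~~~~~~~~~~~~~~~~~~~~~~~~~~~~~~~~~~~~~~~~~~~^~~~
ValueError: matmul: Input operand 1 has a mismatch in its core dimension 0, with gufunc signature (n?,k),(k,m?)->(n?,m?) (size 4 is different from 3)
```

Rotation is a quaternion.

```bash
sed -i 's/R=np.array(c\["rotation"\])/R=Rotation.from_quat(c["rotation"]).as_matrix()/; 1a from scipy.spatial.transform import Rotation' h.py
python3 - <<'E'
from h import *
for n in("top","side"):
    p,d,P,ray,e=snap(n); cv2.imwrite(f"pics/{n}0.png",p); np.savez(f"{n}0.npz",p=p,d=d,P=P,ray=ray,e=e); print(n,e,ray[200,320])
    hsv=cv2.cvtColor(p,cv2.COLOR_BGR2HSV)
    m=cv2.inRange(hsv,(5,120,100),(22,255,255)); k,l,s,c=cv2.connectedComponentsWithStats(m)
    for i in range(1,k):
        if s[i,4]>40:
            q=P[(l==i)&(d>0)]; print(s[i],np.median(q,0).round(3),np.percentile(q,[2,98],axis=0).round(3).tolist())
o=get_obs();print(o["clock"],o["eef_pos"],o["tool_rot"],o["grip_width"],o["ft_force"])
E
```

```text
top [0.11787099 0.01687696 1.45164544] [ 0.13265526  0.01101754 -0.99120086]
[120 105 374  14 879] [0.498 0.088 0.293] [[0.494, -0.387, 0.289], [0.502, 0.523, 0.298]]
[399 163  18  22 237] [ 0.393 -0.237  0.024] [[0.367, -0.26, 0.017], [0.432, -0.212, 0.071]]
[234 165   5  13  57] [0.383 0.285 0.067] [[0.364, 0.28, 0.009], [0.412, 0.295, 0.075]]
[583 172  27   5  59] [ 0.512 -1.084 -0.442] [[0.503, -1.136, -0.45], [0.521, -1.037, -0.435]]
[422 195  16  13  83] [ 0.307 -0.289  0.084] [[0.291, -0.308, -0.0], [0.329, -0.268, 0.088]]
[ 55 233  55  11 235] [0.172 0.748 0.008] [[0.16, 0.677, 0.0], [0.184, 0.831, 0.014]]
[ 568  296   47   76 2232] [-0.074 -0.983 -0.377] [[-0.218, -1.078, -0.387], [0.02, -0.919, -0.368]]
side [ 0.16600374 -0.92028599  0.4207795 ] [ 0.16643894  0.92650131 -0.33768764]
[527  12  23   3  45] [2.015 1.875 0.586] [[1.94, 1.858, 0.581], [2.09, 1.887, 0.592]]
[327  74  56  50 459] [0.492 0.196 0.276] [[0.491, 0.107, 0.24], [0.493, 0.669, 0.293]]
[388 100  21  10  46] [ 0.492 -0.007  0.292] [[0.491, -0.059, 0.289], [0.493, 0.059, 0.294]]
[ 472  140   41  201 3396] [ 0.492 -0.404  0.198] [[0.491, -0.409, 0.021], [0.503, -0.373, 0.293]]
[ 358  253   45   44 1238] [ 0.396 -0.244  0.023] [[0.367, -0.265, 0.003], [0.431, -0.221, 0.067]]
[324 257  21  59 890] [ 0.302 -0.306  0.052] [[0.288, -0.314, 0.004], [0.323, -0.278, 0.084]]
0.15 [ 0.20588619 -0.45514664  0.24760662] [ 9.77527100e-01  2.10808220e-01 -1.76396703e-04 -7.94773140e-04] 0.08541225866083532 [ 0.30460268 -0.06339541 -0.44296738]
```

View pics/top0.png

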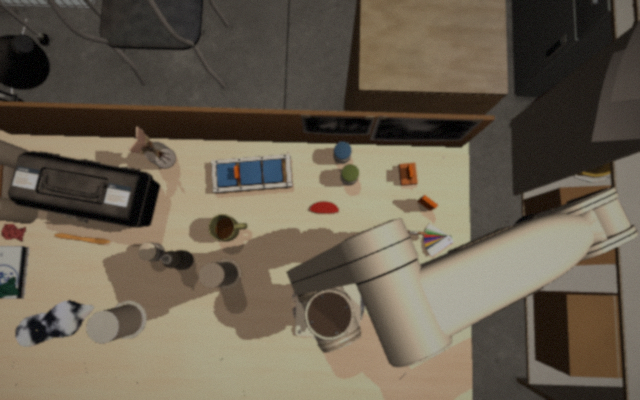

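View pics/side0.png

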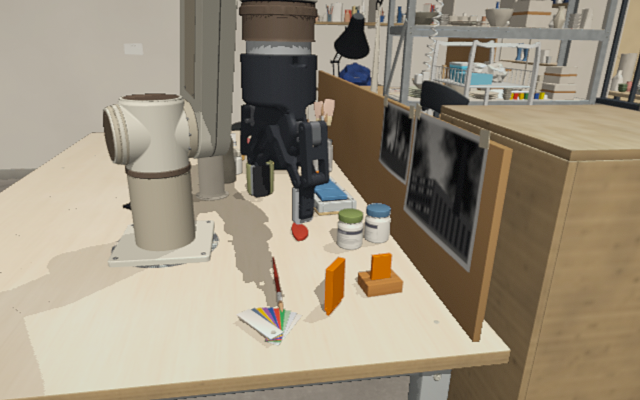

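The top view shows the jig at px (213-292, 155-192), with the fitted spacer at (237,171) and the jar at (350,174). There are two orange plates: A at (409,173), in the wooden block, and B at (428,202), free-standing. A's top is at about 0.067 m, which equals 6+60 mm. B's is at 0.086 m, so it is the bigger decoy. I'll confirm this in one enlarged crop and measure the jig.

```bash
python3 - <<'E'
from h import *
t=np.load("top0.npz"); s=np.load("side0.npz")
a=cv2.resize(t["p"][148:200,205:300],None,fx=8,fy=8,interpolation=cv2.INTER_CUBIC)[:,:760]
b=cv2.resize(s["p"][235:325,310:410],None,fx=2,fy=2)
c=cv2.resize(s["p"][165:235,290:390],None,fx=2,fy=2); 
w=np.zeros((416+180,760,3),np.uint8); w[:416]=a; w[416:,:200]=b; w[416:416+140,220:420]=c
cv2.imwrite("pics/c1.png",w)
p,P,ray,e=t["p"],t["P"],t["ray"],t["e"]
def onto(u,v,z):
    from cv2 import remap
    K=None
    r=cv2.remap(ray.astype(np.float32),np.float32([[u]]),np.float32([[v]]),1)[0,0]
    return e+r*(z-e[2])/r[2]
hsv=cv2.cvtColor(p,cv2.COLOR_BGR2HSV)
m=cv2.inRange(hsv,(95,100,50),(125,255,255)); m[:150]=0;m[200:]=0;m[:,:205]=0;m[:,300:]=0
r=cv2.minAreaRect(np.argwhere(m)[:,::-1].astype(np.float32));print("blue",r)
for q in cv2.boxPoints(r):print(onto(*q,.039).round(4))
# intensity profile along row, in world: average over x at z=0.039
ys=np.arange(.08,.36,.002)
def pix(X):
    c=imaging.get_calibration("top");R=Rotation.from_quat(c["rotation"]).as_matrix();K=np.array(c["camera_matrix"])
    q=K@(R.T@(np.array(X)-e));return q[:2]/q[2]
print(pix([.4,.22,.039]))
for nm,A in (("top",t),("side",s)):
    PP=A["P"];h=cv2.cvtColor(A["p"],cv2.COLOR_BGR2HSV)
    om=cv2.inRange(h,(5,150,80),(22,255,255))>0
    for lab,x0,x1,y0,y1,z0 in(("fit",.34,.45,.15,.4,.055),("sp",.34,.46,-.28,-.2,.035),("blk",.34,.46,-.28,-.2,.012)):
        k=om&(PP[...,0]>x0)&(PP[...,0]<x1)&(PP[...,1]>y0)&(PP[...,1]<y1)&(PP[...,2]>z0)&(A["d"]>0)
        q=PP[k]
        if len(q):
            rr=cv2.minAreaRect(q[:,:2].astype(np.float32));print(nm,lab,len(q),np.round(rr[0],4),np.round(rr[1],4),rr[2],"z",np.percentile(q[:,2],[5,50,95]).round(4),np.median(q,0).round(4))
E
```

```text
blue ((249.04446411132812, 172.55642700195312), (21.610958099365234, 63.7164421081543), 85.42607879638672)
[0.4072 0.3515 0.039 ]
[0.4288 0.1587 0.039 ]
[0.3622 0.1507 0.039 ]
[0.3408 0.3421 0.039 ]
[259.42741854 167.89653136]
top fit 46 [0.3806 0.2862] [0.0349 0.0105] 5.458631992340088 z [0.0586 0.0679 0.0733] [0.3798 0.2853 0.0679]
top sp 49 [ 0.3995 -0.2347] [0.0359 0.0107] 6.810274600982666 z [0.0588 0.0667 0.0725] [ 0.3993 -0.2343  0.0667]
top blk 275 [ 0.3989 -0.2344] [0.0631 0.0476] 8.102700233459473 z [0.0186 0.0238 0.068 ] [ 0.3953 -0.2319  0.0238]
side fit 3 [0.372  0.2823] [0.0057 0.0023] 51.53437042236328 z [0.0671 0.0684 0.0685] [0.3718 0.2839 0.0684]
side sp 352 [ 0.3993 -0.2388] [0.035  0.0114] 7.539057731628418 z [0.0364 0.0525 0.0673] [ 0.3985 -0.2415  0.0525]
side blk 1020 [ 0.3987 -0.2391] [0.0639 0.0511] 6.907858371734619 z [0.014  0.0239 0.0651] [ 0.3963 -0.2432  0.0239]
```

View pics/c1.png

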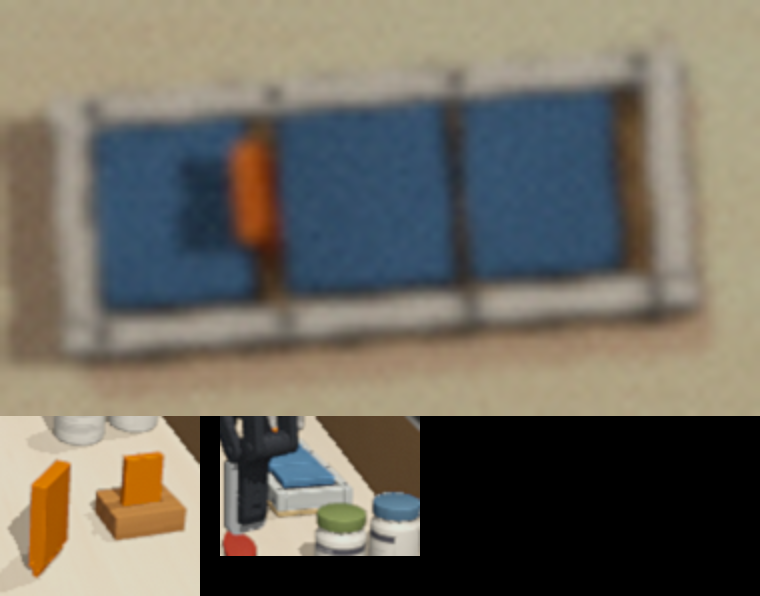

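The crop confirms it. The plate in the wooden block is the short one (60 mm), and the free-standing one is larger. In the jig, the left joint holds the fitted spacer, the middle joint (crop x≈458) is narrow, and the right joint (crop x≈630, by the right fence) is wide and empty. That gives two figures in the top view:

| Item | x, y (m) | Yaw |
|---|---|---|
| Spacer | (0.399, -0.235) | about 7° |
| Target joint, by blue edge and by fitted spacer − 140 mm (they agree) | (0.396, 0.1475) | about 6.4° |

Moving.

Call:
apply_moves --targets '[[[0.6, 0.68, 0, -2.2, 1], [0.6, 0.68, 0, -2.2, 1], [0.6, 0.68, 0, -2.2, 1], [0.6, 0.68, 0, -2.2, 1], [0.6, 0.68, -0.3, -2.2, 1], [0.6, 0.68, -0.5, -2.2, 1], [0.6, 0.7, -0.4, -2.2, 1], [0.6, 0.7, -0.4, -2.2, 1]]]'

```text
clock: 0.82
eef_pos: [0.3987, -0.2347, 0.1835]
tool_rot: [0.998, 0.058, 0.0, 0.0]
ft_force: [0.6, -0.3, -0.5]
grip_width: 0.0856
grasp_force: 0.0
```

```bash
cat > st.py <<'E'
from h import *
o=get_obs();R=Rotation.from_quat(o["tool_rot"]).as_matrix()
print(o["clock"],np.round(o["eef_pos"],4),"jaw",np.degrees(np.arctan2(R[1,1],R[0,1])).round(2),"z",R[:,2].round(3),"q",np.round(o["joint_pos"],3),"w",round(o["grip_width"],4),"g",round(o["grasp_force"],2),"F",np.round(o["ft_force"],2))
E
python3 st.py
```

```text
0.8167 [ 0.3987 -0.2347  0.1835] jaw -83.38 z [ 0. -0. -1.] q [-0.532  0.208 -0.211  1.152 -0.     2.494] w 0.0856 g 0.0 F [ 0.57 -0.29 -0.51]
```

The last joint would leave its range at the jig, so I'll take the half-turned grasp (+180°).

Call:
apply_moves --targets '[[[0, 0, 0, 7.1, 1], [0, 0, 0, 7.1, 1], [0, 0, 0, 7.1, 1], [0, 0, 0, 7.1, 1], [0, 0, 0, 7.1, 1], [0, 0, 0, 7.1, 1], [0, 0, 0, 7.1, 1], [0, 0, 0, 7.1, 1]]]'

```text
clock: 1.48
eef_pos: [0.3979, -0.2362, 0.184]
tool_rot: [0.849, 0.529, -0.0, -0.0]
ft_force: [-1.0, -0.3, 0.1]
grip_width: 0.0857
grasp_force: 0.0
```

Call:
apply_moves --targets '[[[0, 0, 0, 7.1, 1], [0, 0, 0, 7.1, 1], [0, 0, 0, 7.1, 1], [0, 0, 0, 7.1, 1], [0, 0, 0, 7.1, 1], [0, 0, 0, 7.1, 1], [0, 0, 0, 7.1, 1], [0, 0, 0, 7.1, 1]]]'

```text
clock: 2.15
eef_pos: [0.3978, -0.2362, 0.184]
tool_rot: [0.495, 0.869, 0.0, -0.0]
ft_force: [-0.2, 0.1, 0.5]
grip_width: 0.085
grasp_force: 0.0
```

Call:
apply_moves --targets '[[[0, 0, 0, 7.1, 1], [0, 0, 0, 7.1, 1], [0, 0, 0, 7.1, 1], [0, 0, 0, 7.1, 1], [0, 0, 0, 7.1, 1], [0, 0, 0, 7.1, 1], [0, 0, 0, 7.1, 1], [0, 0, 0, 7.1, 1]]]'

```text
clock: 2.82
eef_pos: [0.3978, -0.2363, 0.184]
tool_rot: [0.022, 1.0, 0.0, -0.0]
ft_force: [-0.9, -1.0, -1.3]
grip_width: 0.0855
grasp_force: 0.0
```

Call:
apply_moves --targets '[[[0, 0, -0.5, 7, 1], [0, 0, -0.5, 2.6, 1], [0, 0, -0.5, 0, 1], [0, 0, -0.5, 0, 1], [0, 0, 0, 0, 1]]]'

```text
clock: 3.23
eef_pos: [0.3952, -0.2347, 0.1007]
tool_rot: [-0.059, 0.998, 0.002, -0.003]
ft_force: [-0.6, 1.3, 0.6]
grip_width: 0.0855
grasp_force: 0.0
```

```bash
python3 st.py; python3 - <<'E'
from h import *
p,d,P,ray,e=snap("side"); cv2.imwrite("pics/s1.png",cv2.resize(p[100:340,230:500],None,fx=2.2,fy=2.2))
E
```

```text
3.2333 [ 0.3952 -0.2347  0.1007] jaw 96.74 z [-0.007  0.004 -1.   ] q [-0.536  0.292 -0.339  0.947 -0.    -0.653] w 0.0855 g 0.0 F [-0.58  1.34  0.65]
```

View pics/s1.png

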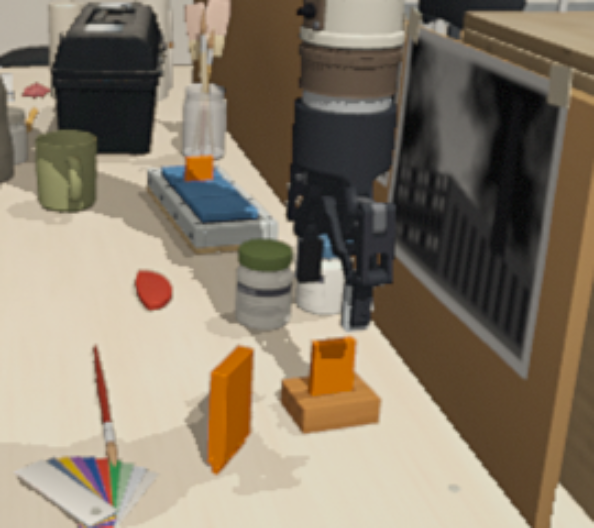

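The view matches expectations: the open jaws straddle the short spacer (332,365) in its stand, and the decoy (230,405) and jar (265,285) are clear. Descending.

Call:
apply_moves --targets '[[[0.05, -0.03, -0.35, 0, 1], [0, 0, -0.35, 0, 1], [0, 0, -0.37, 0, 1], [0, 0, 0, 0, 1], [0, 0, 0, 0, 1]]]'

```text
clock: 3.7
eef_pos: [0.4002, -0.2376, 0.0621]
tool_rot: [-0.059, 0.998, 0.0, -0.0]
ft_force: [0.4, -0.3, 0.5]
grip_width: 0.0852
grasp_force: 0.0
```

Call:
apply_moves --targets '[[[0, 0, 0, 0, -0.5], [0, 0, 0, 0, -1], [0, 0, 0, 0, -1], [0, 0, 0, 0, -1], [0, 0, 0, 0, -1], [0, 0, 0, 0, -1], [0, 0, 0, 0, -1], [0, 0, 0, 0, -1]]]'

```text
clock: 4.37
eef_pos: [0.4002, -0.2372, 0.0619]
tool_rot: [-0.059, 0.998, 0.0, 0.0]
ft_force: [-1.5, 1.9, 5.4]
grip_width: 0.0087
grasp_force: 59.0
```

```bash
python3 st.py
```

```text
4.3667 [ 0.4002 -0.2372  0.0619] jaw 96.76 z [ 0.     0.001 -1.   ] q [-0.536  0.347 -0.382  0.842  0.001 -0.654] w 0.0087 g 59.01 F [-1.55  1.91  5.37]
```

Gripped (opening 8.7 mm, 59 N). Lifting and carrying to above the right joint.

Call:
apply_moves --targets '[[[0, 0, 0.4, 0, -1], [0, 0, 0.7, 0, -1], [0, 0, 0.8, 0, -1], [0, 0.3, 0.5, 0, -1], [0, 0.75, 0, 0, -1], [0, 0.75, 0, 0, -1], [0, 0.75, 0, 0, -1], [0, 0.75, 0, 0, -1]]]'

```text
clock: 5.03
eef_pos: [0.3998, -0.1047, 0.1575]
tool_rot: [-0.058, 0.998, -0.0, 0.0]
ft_force: [0.8, 0.1, -1.1]
grip_width: 0.0086
grasp_force: 58.9
```

Call:
apply_moves --targets '[[[0, 0.75, 0, 0, -1], [0, 0.75, 0, 0, -1], [0, 0.75, 0, 0, -1], [0, 0.75, 0, 0, -1], [0, 0.75, 0, 0, -1], [0, 0.75, 0, 0, -1], [0, 0.75, 0, 0, -1], [-0.1, 0.75, 0, 0, -1]]]'

```text
clock: 5.7
eef_pos: [0.3965, 0.1359, 0.1574]
tool_rot: [-0.059, 0.998, -0.0, 0.001]
ft_force: [0.1, 0.5, -0.1]
grip_width: 0.0087
grasp_force: 58.9
```

Call:
apply_moves --targets '[[[0, 0.25, -0.2, 0, -1], [0, 0, -0.3, 0, -1], [0, 0, -0.3, 0, -1], [0, 0, 0, 0, -1], [0, 0, 0, 0, -1]]]'

```text
clock: 6.12
eef_pos: [0.3953, 0.1438, 0.1247]
tool_rot: [-0.059, 0.998, -0.001, -0.001]
ft_force: [-0.3, 0.3, -0.3]
grip_width: 0.0086
grasp_force: 58.9
```

```bash
python3 st.py; python3 - <<'E'
from h import *
p,d,P,ray,e=snap("top"); q,*_=snap("side")
a=cv2.resize(p[140:205,205:325],None,fx=5,fy=5,interpolation=cv2.INTER_CUBIC)
b=cv2.resize(q[100:240,270:420],None,fx=1.9,fy=1.9,interpolation=cv2.INTER_CUBIC)
w=np.zeros((600,600,3),np.uint8);w[:325]=a;w[330:330+b.shape[0],:b.shape[1]]=b
cv2.imwrite("pics/j1.png",w)
E
```

```text
6.1167 [0.3953 0.1438 0.1247] jaw 96.72 z [-0.002 -0.001 -1.   ] q [ 0.349  0.189 -0.405  0.979 -0.     0.232] w 0.0086 g 58.91 F [-0.26  0.25 -0.27]
```

View pics/j1.png

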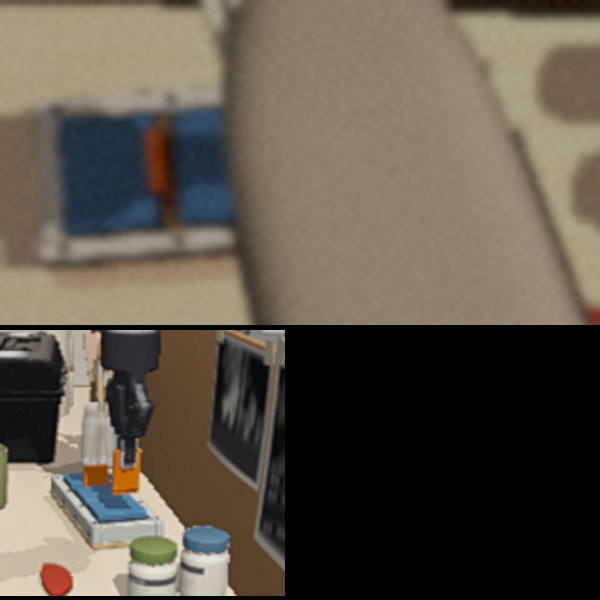

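The spacer is held upright over the right end of the jig (side inset at 125,470), and the arm hides the joint from above. I'll lower it into the joint gently, watching the force. The foot should meet tile level at TCP z ≈ 0.095.

Call:
apply_moves --targets '[[[0, 0.02, -0.3, 0, -1], [0, 0, -0.3, 0, -1], [0, 0, -0.1, 0, -1], [0, 0, -0.1, 0, -1], [0, 0, -0.1, 0, -1], [0, 0, 0, 0, -1], [0, 0, 0, 0, -1]]]'

```text
clock: 6.8
eef_pos: [0.3963, 0.1452, 0.0898]
tool_rot: [-0.059, 0.998, 0.0, 0.0]
ft_force: [0.5, 0.4, -1.3]
grip_width: 0.0089
grasp_force: 58.9
```

```bash
python3 st.py
```

```text
6.8 [0.3963 0.1452 0.0898] jaw 96.73 z [ 0.  0. -1.] q [ 0.351  0.235 -0.454  0.881 -0.     0.234] w 0.0089 g 58.91 F [ 0.48  0.41 -1.27]
```

No contact with the foot about 5 mm below tile top, so it's in the joint. Continuing.

Call:
apply_moves --targets '[[[0, 0, -0.08, 0, -1], [0, 0, -0.08, 0, -1], [0, 0, -0.08, 0, -1], [0, 0, -0.08, 0, -1], [0, 0, 0, 0, -1]]]'

```text
clock: 7.22
eef_pos: [0.3955, 0.145, 0.076]
tool_rot: [-0.059, 0.998, -0.0, -0.001]
ft_force: [-0.8, -0.3, -0.2]
grip_width: 0.0088
grasp_force: 58.9
```

```bash
python3 st.py
```

```text
7.2167 [0.3955 0.145  0.076 ] jaw 96.74 z [-0.001 -0.    -1.   ] q [ 0.351  0.254 -0.473  0.845 -0.     0.234] w 0.0088 g 58.91 F [-0.8  -0.31 -0.25]
```

Call:
apply_moves --targets '[[[0, 0, -0.08, 0, -1], [0, 0, -0.08, 0, -1], [0, 0, -0.07, 0, -1], [0, 0, -0.05, 0, -1], [0, 0, -0.03, 0, -1], [0, 0, 0, 0, -1], [0, 0, 0, 0, -1]]]'

```text
clock: 7.8
eef_pos: [0.3961, 0.1452, 0.0643]
tool_rot: [-0.059, 0.998, -0.0, -0.0]
ft_force: [0.2, -0.6, -1.3]
grip_width: 0.0089
grasp_force: 59.0
```

```bash
python3 st.py
```

```text
7.8 [0.3961 0.1452 0.0643] jaw 96.74 z [-0. -0. -1.] q [ 0.351  0.272 -0.487  0.811 -0.     0.234] w 0.0089 g 59.02 F [ 0.22 -0.59 -1.28]
```

Foot is at the board (0.064 expected). Letting go and rising.

Call:
apply_moves --targets '[[[0, 0, -0.01, 0, -0.5], [0, 0, 0, 0, -0.3], [0, 0, 0, 0, -0.3], [0, 0, 0, 0, -0.3], [0, 0, 0, 0, -0.3], [0, 0, 0, 0, -0.3]]]'

```text
clock: 8.3
eef_pos: [0.3961, 0.1452, 0.064]
tool_rot: [-0.059, 0.998, 0.0, 0.0]
ft_force: [0.6, 0.3, -0.0]
grip_width: 0.0296
grasp_force: 0.0
```

Call:
apply_moves --targets '[[[0, 0, 0.3, 0, -0.3], [0, 0, 0.6, 0, -0.3], [0, 0, 0.6, 0, -0.3], [0, 0.3, 0.3, 0, -0.3], [0, 0.5, 0, 0, -0.7], [0, 0.1, 0, 0, -1], [0, 0, 0, 0, -1], [0, 0, 0, 0, -1]]]'

```text
clock: 8.97
eef_pos: [0.3954, 0.1808, 0.1354]
tool_rot: [-0.059, 0.998, -0.001, -0.001]
ft_force: [-0.1, -0.5, -0.1]
grip_width: -0.0002
grasp_force: 0.0
```

```bash
python3 st.py; python3 - <<'E'
from h import *
for n in("side","top"):
    p,d,P,ray,e=snap(n)
    if n=="side": cv2.imwrite("pics/j2.png",cv2.resize(p[120:240,270:420],None,fx=4,fy=4,interpolation=cv2.INTER_CUBIC))
    om=cv2.inRange(cv2.cvtColor(p,cv2.COLOR_BGR2HSV),(5,150,60),(22,255,255))>0
    k=om&(P[...,0]>.34)&(P[...,0]<.45)&(P[...,1]>.1)&(P[...,1]<.2)&(P[...,2]>.04)
    q=P[k]
    if len(q)>5: print(n,len(q),cv2.minAreaRect(q[:,:2].astype(np.float32)),np.percentile(q,[5,50,95],axis=0).round(4).tolist())
E
```

```text
8.9667 [0.3954 0.1808 0.1354] jaw 96.78 z [-0.001 -0.001 -1.   ] q [ 4.290e-01  2.030e-01 -3.560e-01  1.014e+00 -1.000e-03  3.110e-01] w -0.0002 g 0.0 F [-0.06 -0.48 -0.1 ]
side 153 ((0.39578232169151306, 0.13906928896903992), (0.03455264866352081, 0.01028683315962553), 0.08166307955980301) [[0.3794, 0.135, 0.0421], [0.3947, 0.1392, 0.056], [0.4103, 0.1426, 0.0688]]
```

View pics/j2.png

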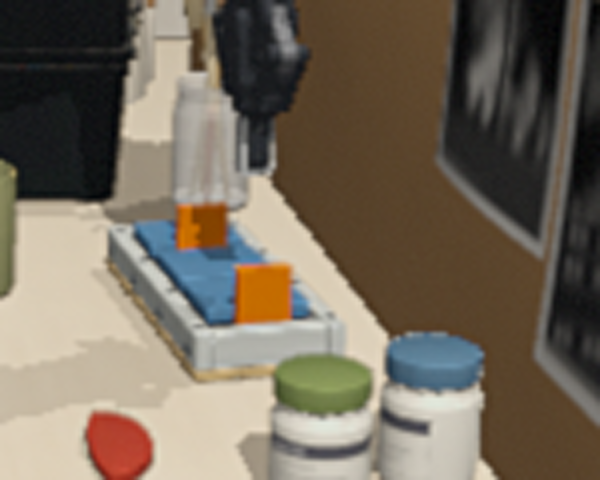

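The side view shows the spacer upright in the right joint (265,293) with its top at 0.0688 m, against 0.068 expected, so it is seated. The tile left of it is up. Lowering the shut fingers onto that tile's middle, first to about 6 mm above it.

Call:
apply_moves --targets '[[[-0.1, 0.02, -0.4, 0, -1], [0, 0, -0.5, 0, -1], [0, 0, -0.5, 0, -1], [0, 0, -0.3, 0, -1], [0, 0, -0.15, 0, -1], [0, 0, 0, 0, -1], [0, 0, 0, 0, -1]]]'

```text
clock: 9.65
eef_pos: [0.392, 0.1816, 0.0619]
tool_rot: [-0.058, 0.998, -0.0, -0.0]
ft_force: [-0.3, -1.0, -0.1]
grip_width: -0.0001
grasp_force: 0.0
```

Call:
apply_moves --targets '[[[0, 0, -0.03, 0, -1], [0, 0, -0.03, 0, -1], [0, 0, -0.03, 0, -1], [0, 0, -0.03, 0, -1], [0, 0, -0.03, 0, -1], [0, 0, -0.03, 0, -1], [0, 0, 0, 0, -1], [0, 0, 0, 0, -1]]]'

```text
clock: 10.32
eef_pos: [0.3923, 0.1822, 0.055]
tool_rot: [-0.059, 0.998, 0.0, 0.0]
ft_force: [-0.3, -0.7, 3.4]
grip_width: 0.0
grasp_force: 1.9
```

```bash
python3 st.py
```

```text
10.3167 [0.3923 0.1822 0.055 ] jaw 96.74 z [ 0.001  0.    -1.   ] q [ 0.435  0.304 -0.473  0.794  0.     0.317] w 0.0 g 1.95 F [-0.3  -0.68  3.36]
```

Contact at z = 0.055 with 3.4 N, as expected. Pressing about 6 mm more in 0.8 mm steps.

Call:
apply_moves --targets '[[[0, 0, -0.02, 0, -1], [0, 0, -0.02, 0, -1], [0, 0, -0.02, 0, -1], [0, 0, -0.02, 0, -1], [0, 0, -0.02, 0, -1], [0, 0, -0.02, 0, -1], [0, 0, 0, 0, -1], [0, 0, 0, 0, -1]]]'

```text
clock: 10.98
eef_pos: [0.3923, 0.1822, 0.0504]
tool_rot: [-0.059, 0.998, 0.0, 0.0]
ft_force: [-1.4, -0.8, 7.9]
grip_width: -0.0001
grasp_force: 4.0
```

```bash
python3 st.py
```

```text
10.9833 [0.3923 0.1822 0.0504] jaw 96.74 z [ 0.001  0.    -1.   ] q [ 0.435  0.311 -0.478  0.781  0.     0.317] w -0.0001 g 4.03 F [-1.38 -0.8   7.87]
```

Call:
apply_moves --targets '[[[0, 0, -0.02, 0, -1], [0, 0, -0.02, 0, -1], [0, 0, -0.02, 0, -1], [0, 0, 0, 0, -1], [0, 0, 0, 0, -1], [0, 0, 0, 0, -1], [0, 0, 0, 0, -1]]]'

```text
clock: 11.57
eef_pos: [0.3923, 0.1822, 0.049]
tool_rot: [-0.059, 0.998, 0.0, 0.001]
ft_force: [-5.1, -2.2, 17.8]
grip_width: 0.0003
grasp_force: 8.7
```

```bash
python3 st.py
```

```text
11.5667 [0.3923 0.1822 0.049 ] jaw 96.74 z [ 0.001  0.001 -1.   ] q [ 0.435  0.313 -0.48   0.777  0.     0.317] w 0.0003 g 8.65 F [-5.09 -2.21 17.77]
```

On its stop at z = 0.049 with 18 N. I'll check the spacer, then hand in.

```bash
python3 - <<'E'
from h import *
p,d,P,ray,e=snap("side")
om=cv2.inRange(cv2.cvtColor(p,cv2.COLOR_BGR2HSV),(5,150,60),(22,255,255))>0
q=P[om&(P[...,0]>.34)&(P[...,0]<.45)&(P[...,1]>.1)&(P[...,1]<.2)&(P[...,2]>.04)]
print(np.percentile(q,[5,50,95],axis=0).round(4).tolist(),get_obs()["ft_force"])
if abs(np.median(q[:,1])-.139)<.003 and abs(np.percentile(q[:,2],95)-.0688)<.002: print(order.job_done())
E
```

```text
[[0.3794, 0.1353, 0.042], [0.3944, 0.1392, 0.0562], [0.4101, 0.1438, 0.069]] [-4.32568074 -2.02870573 17.76768191]
the job is handed in; nothing more can be done
None
```

The spacer is seated upright in the wide empty right-hand joint and released. The tile to its left is held flush at about 18 N, and the job is handed in at about 12 s; no verdict came back.

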